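Stack the portion frames on the chill base, lock them and set the thermostat

TASK

Swing the red latch on the docking base fully open, then stack all the portion frames that are on the table on the base, in any order, each with all four legs fully home in the sockets below. With the stack complete, turn the latch back until it drops home over the bottom frame, and last of all turn the thermostat dial so that its pointer is on the thick blue mark. Keep the frames upright and leave the other things on the table where they are.

Things in the scene. Friction and masses are not known exactly. Their poses are not given: they have to be found in the camera images.
- frame_a_grip (a point): Stacking frame, green-lidded tubs: aluminium tray 130 (x) by 116 (y) mm on four round-ended 12 mm legs at x +-53, y +-46 mm. Above the leg tips: tray floor 56 mm, rim 76 mm. Above each leg an open square socket, 16 mm wide and deep, flush with the rim, takes a leg of the next frame. Half a turn makes no difference. This point: middle of the blue handle, 94 mm above the leg tips; z up. May be absent (None).
- frame_b_grip (a point): Like frame_a, orange lids. Each frame (0.3 to 0.55 kg) is lifted by the blue upright handle in its middle: 34 mm along x, 12 mm thick along y, top 106 mm above the leg tips and 30 mm above the rim; pinch it across y from above. This point: middle of the blue handle, 94 mm above the leg tips; z up. May be absent (None).
- frame_c_grip (a point): Like frame_a, white lids. In each frame two fixed tubs, 32 mm wide, sit at x +-37 mm, tops 80 mm above the leg tips. This point: middle of the blue handle, 94 mm above the leg tips; z up. May be absent (None).
- seat (a point): Docking base: fixed steel plate 146 (x) by 132 (y) mm, 6 mm thick, with a yellow open square socket (inside 16 mm wide, 16 mm deep) at each corner, x +-53, y +-46 mm. This point: centre of the plate's top, level with the sockets' floor; z up. Handle point of a frame fully home: 94 mm above this point, of the second 154 mm, third 214 mm. Latch on the -y side.
- latch (a joint): Red latch handle, vertical axis; 0 = locked: its steel tongue reaches over the bottom frame's rim and blocks a frame going in. 1.3 = fully open (stop). Grows counter-clockwise from above. On the way it rides up a spring-loaded cam, 10 mm higher at 0.6, then drops, to +4 mm at the open end, 0 at the locked end, and stays in either. Up to about 6 N at the grip.
- latch_grip (a point): Upright round red grip pin at the end of the latch handle, 18 mm thick; this point is on its axis, 15 mm below its top, 25 mm above the handle's 10 mm thick arm, 120 mm above the table when locked, 90 mm from the turning axis. Turns with the handle.
- latch_pivot (a point): A fixed point on the latch handle's turning axis, 113 mm from the base's centre, on its -y side; axes as the base's. The tongue is 16 mm wide, reaches 70 mm from this axis; when locked it points along +y, its underside 3 mm above the bottom frame's rim. Under the handle is a bracket with the brass cam.
- dial (a joint): Thermostat dial: black bar knob with a white pointer line, on a white box. Grows clockwise seen from above, 0 to 4.71 (stops); at 0 the pointer points along the box's +x. Thin marks every 0.52; the thick blue mark is at 2.1. Friction (0.04 N m) holds it where it is left.
- dial_axis (a point): On the dial's axis, about half-way up its bar grip, which is 52 mm long (along the pointer), 12 mm thick, its top 9 mm above this point. The dial's round foot (60 mm) tops out 21 mm below, the fixed white box (120 by 120 by 45 mm) 31.5 mm below. Axes are the box's: x to the zero of the scale, z up.
- oil_bottle: Bystander: amber bottle, 60 mm wide, 190 mm high, origin under its centre.
- spice_jar: Bystander: small jar, 52 mm wide, 80 mm high, origin under its centre.
- tomato_can: Bystander: can with a red label, 72 mm wide, 100 mm high, origin under its centre.
- ramekin: Bystander: white bowl, 80 mm wide, 45 mm high, origin under its centre.
- spatula: Bystander: spatula lying on the table, about 250 mm long along its x.
- steel_mug: Bystander: steel mug, 72 mm wide, 85 mm high, handle at its +y, origin under its centre.
Not all that is in view belongs to the job. Leave any yellow look-alike of the part that bears frame_b_grip alone.

How it is judged:
By the outcome, as a careful person would: the job done as asked, in the order asked, and still so for the second after the job is handed in, with the robot touching nothing.
Of frame_a, frame_b, frame_c only 2 to 3 are there at a start; the rules pass over those that are not, and their reading is None.
At some moment in a run one of frame_a, frame_b, frame_c may be knocked a few centimetres aside while the robot is not near it.
It also fails if it takes over 210 s, if anything falls off the work surface, if the arm or the gripper's body presses on something with over 40 N, if the wrist force passes 120 N, or if a joint passes its speed limit or range.

ROBOT

A 6-joint arm with a two-finger parallel gripper is mounted at the origin on the work surface. World frame = base frame: x ahead of the robot, y to its left, z up, the work surface at z = 0. Lengths are in m, angles in rad, forces in N, time in s.
With the tool pointing down it reaches from about 0.3 to 0.775 m from the base axis. Payload 14.6 kg.
Tool frame: the origin (TCP) lies at the very end of the fingers, on their centre line; the grasp point (between the pads) lies 19 mm behind it; z points along the fingers, y is the line along which they close (so a half turn about z gives the same grasp; the last joint's range is limited). The gripper opens to 94 mm and grips with 3 to 60 N. Pads are 16 mm wide; open, the fingers measure 119 mm over their backs; the gripper's body (75 mm by 177 mm) begins 78 mm behind the grasp point.
Start: joints at [1.188, 0.3, 1.521, -0, 1.321, -0.067], TCP at [0.171, 0.523, 0.205] pointing down, gripper open.
Joint ranges: [-3.03, 3.03], [-0.79, 2.21], [0.23, 2.52], [-1.04, 4.18], [0, 3.07], [-2.55, 2.55]. Speed limits (rad/s): [2.22, 2.22, 2.57, 3.14, 3.14, 3.14].

INTERFACE

Orientations are given as [roll, pitch, yaw] about the fixed x, y, z axes, in that order (R = Rz(yaw) Ry(pitch) Rx(roll)).
In Python, from station import ctrl gives the robot as it stands.
- The arm moves only by the shell command python3 -m pendant 'ROWS' [OPENING] [FORCE]. ROWS is JSON, a list of rows, each a list of 2 entries, a list of its own where there are three numbers: the shift along the world's x, y, z in cm, then the turn about the world's z in rad. A call has 1 to 20 rows; each row shifts and turns the commanded pose from where the row before left it; what a row does not reach is not made up. A row lasts 1/12 s, in which the tool goes at most 41.7 mm and 7.16 degrees, less where a joint would pass 70% of its speed; a pose out of reach is approached as far as the arm can. A call is refused whole if a number of a shift passes 4.17 or a number of a turn 0.125, either way. A call with a gripper value outside its range is refused whole. OPENING is the opening, from 0 (shut) to 1 (fully open), set as the call begins (- or left out, the last holds). The fingers move at their own pace and stop on an object; FORCE is the grip in N (left out, the last holds). Time passes only in rows, so rows that do not move let the fingers close. It gives the time, the measured TCP pose, the force, the opening and the grip force at its end, in the units of the state.
- ctrl.get_obs(): the state, without advancing time (a new reading comes with each control period).
- ctrl.camera(name): name is "scene" or "side" or "wrist"; returns a dict with "color" (480x640x3 uint8, red, green, blue), "intrinsics" (3x3 intrinsics, pixels), "camera_from_world" (4x4, takes a point from world to camera coordinates). Camera axes: x right, y down, z forward; pixel columns grow to the right and rows downward; lengths in m; the calibration is good to about 2 mm. The wrist camera is an equidistant fisheye: a pixel r from the principal point sees the ray r / f radians off the axis. A picture is of the moment at which its call begins. There is no depth.
- ctrl.hand_in(): hands the job in; it is judged then, once.
The state is a dict: "time_s": time; "qpos": joint angles; "joint_vel": joint speeds; "tau": joint torques, N m; "ee_pos": TCP position; "eef_rot": TCP orientation; "force": force on the tool from outside, world axes, zero at the start; "moment": the same for the moment, N m; "grip_width": finger opening in m; "grip_force": force on a finger pad.
Only numpy, scipy, OpenCV 4.12 (cv2) and the standard library are available. Lean on these libraries where they do the work, as an engineer would, in place of code of your own. Each camera call takes 0.05 s, during which the arm holds its last target. There are 200 camera calls.

## Working session

There is one attempt and no reset: what is moved stays moved. The work goes in short steps, Python scripts to look and compute and a shell command to move; the robot and the scene stay as the last step left them, time stands still between calls to the robot, and variables do not carry over. Pictures are saved under pics/ and viewed, at most 14 in all, crops included, and the job is handed in when it is done.

```bash
mkdir -p pics; ls
python3 - <<'E'
from station import ctrl
import cv2,numpy as np
o=ctrl.get_obs();print({k:np.round(v,3) for k,v in o.items()})
for n in["scene","side","wrist"]:
    c=ctrl.camera(n);cv2.imwrite(f"pics/{n}0.png",c["color"][:,:,::-1]);print(n,np.round(c["intrinsics"],1).tolist(),np.round(c["camera_from_world"],3).tolist())
E
```

```text
pics
{'time_s': np.float64(0.0), 'qpos': array([ 1.188,  0.3  ,  1.522, -0.   ,  1.321, -0.067]), 'joint_vel': array([-0.   , -0.001,  0.001, -0.001,  0.002,  0.002]), 'tau': array([ 1.0000e-03, -5.3180e+01, -3.5272e+01,  7.1000e-02,  2.4000e-02,
       -0.0000e+00]), 'ee_pos': array([0.171, 0.523, 0.205]), 'eef_rot': array([-3.14 , -0.   ,  2.826]), 'force': array([-0.777, -0.314,  0.147]), 'moment': array([-0.003, -0.009,  0.038]), 'grip_force': np.float64(0.0), 'grip_width': np.float64(0.094)}
scene [[612.1, 0.0, 314.2], [0.0, 612.1, 230.5], [0.0, 0.0, 1.0]] [[-0.368, 0.93, -0.009, 0.165], [0.728, 0.283, -0.625, -0.302], [-0.578, -0.237, -0.781, 2.073], [0.0, 0.0, 0.0, 1.0]]
side [[622.9, 0.0, 313.4], [0.0, 622.9, 236.1], [0.0, 0.0, 1.0]] [[0.767, -0.641, 0.021, -0.397], [-0.395, -0.499, -0.771, 0.251], [0.505, 0.584, -0.636, 1.59], [0.0, 0.0, 0.0, 1.0]]
wrist [[371.6, 0.0, 316.4], [0.0, 371.6, 241.6], [0.0, 0.0, 1.0]] [[0.31, 0.951, -0.001, -0.551], [0.91, -0.297, 0.29, -0.031], [0.276, -0.091, -0.957, 0.392], [0.0, 0.0, 0.0, 1.0]]
```

View pics/scene0.png

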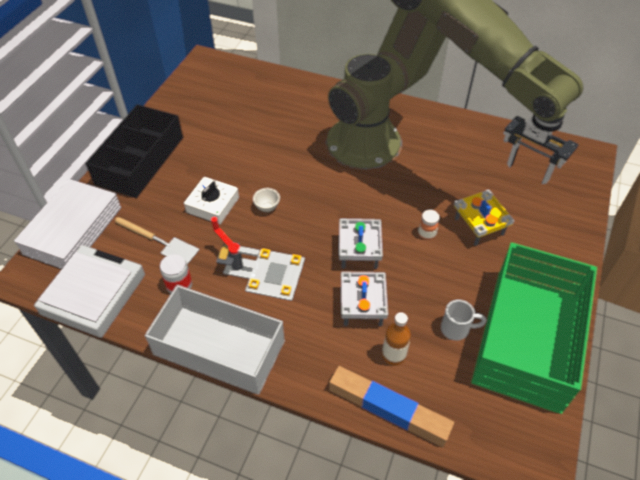

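View pics/side0.png

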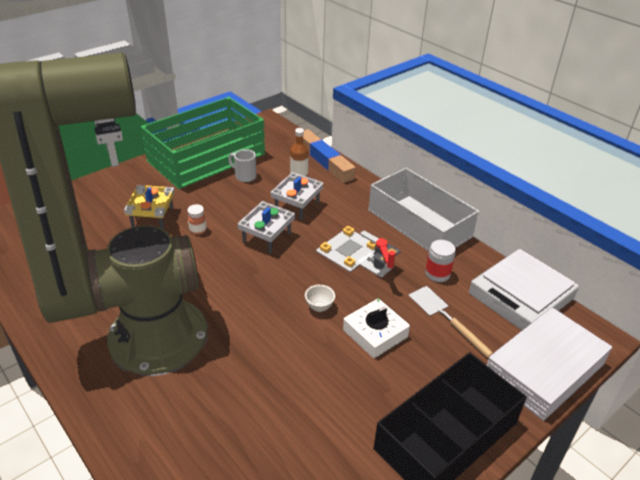

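The scene view shows the green-lid frame at (360,238), the orange-lid frame at (363,294), the base at (275,272), the latch at (225,238) and the dial at (211,192). The yellow decoy is at (484,213), and there is no white-lid frame. Next I'll enlarge crops.

Run:
```python
import cv2
a=cv2.imread("pics/scene0.png")[175:325,180:390];cv2.imwrite("pics/c1.png",cv2.resize(a,None,fx=3.8,fy=3.8,interpolation=2))
a=cv2.imread("pics/side0.png")[165:360,230:430];cv2.imwrite("pics/c2.png",cv2.resize(a,None,fx=3,fy=3,interpolation=2))
```

```text
(no output)
```

View pics/c1.png

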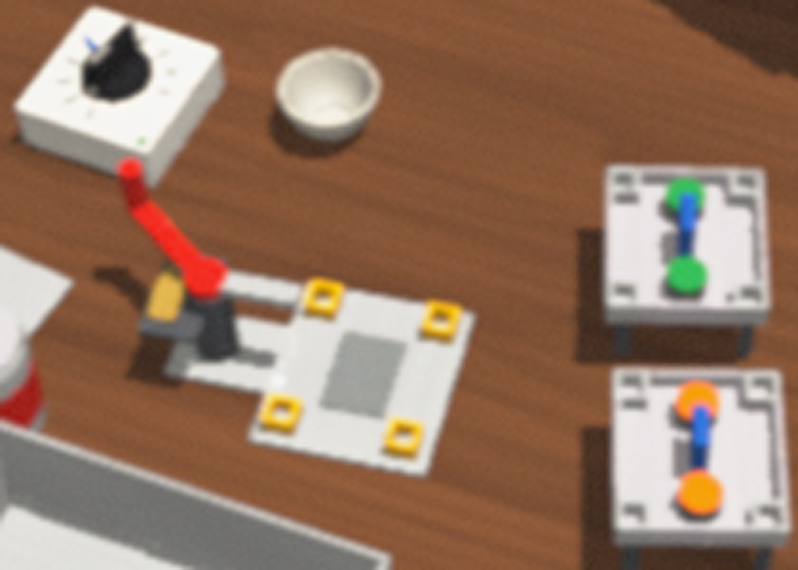

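View pics/c2.png

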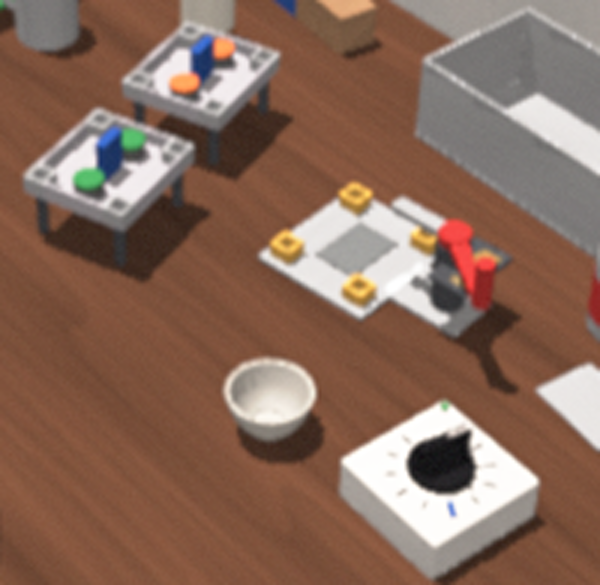

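The crops read well. Base sockets, rim corners, latch and dial are all visible, and the blue mark is at crop (90,45) in scene and (451,509) in side. Now I'll turn pixels into positions.

```bash
cat > h.py <<'E'
import numpy as np,cv2
from station import ctrl
def load():
    return {n:ctrl.camera(n) for n in("scene","side")}
def ray(c,p):
    K=c["intrinsics"];T=c["camera_from_world"];d=np.array([(p[0]-K[0,2])/K[0,0],(p[1]-K[1,2])/K[1,1],1])
    R=T[:3,:3];return -R.T@T[:3,3],R.T@d
def plane(c,p,z):
    o,d=ray(c,p);return (o+d*(z-o[2])/d[2])
def wplane(c,p,z):   # wrist fisheye
    K=c["intrinsics"];T=c["camera_from_world"];v=np.array([p[0]-K[0,2],p[1]-K[1,2]])/K[0,0];r=np.hypot(*v)
    d=np.array([*(v/max(r,1e-9)*np.sin(r)),np.cos(r)]);R=T[:3,:3];o=-R.T@T[:3,3];d=R.T@d
    return o+d*(z-o[2])/d[2]
def wproj(c,X):
    K=c["intrinsics"];T=c["camera_from_world"];q=T[:3,:3]@np.array(X)+T[:3,3];h=np.hypot(q[0],q[1]);th=np.arctan2(h,q[2])
    return K[:2,2]+K[0,0]*th*q[:2]/h
def tri(ca,a,cb,b):
    A=[];y=[]
    (o1,d1),(o2,d2)=ray(ca,a),ray(cb,b)
    s=np.linalg.lstsq(np.c_[d1,-d2],o2-o1,rcond=None)[0]
    p,q=o1+s[0]*d1,o2+s[1]*d2;return (p+q)/2,np.linalg.norm(p-q)
E
python3 - <<'E'
from h import *
np.set_printoptions(precision=4,suppress=True)
C=load();S,D=C["scene"],C["side"]
s=lambda u,v:(180+u/3.8,175+v/3.8)
d=lambda u,v:(230+u/3,165+v/3)
def quad(name,sp,dp,z):
    for n,c,f,P in(("scene",S,s,sp),("side",D,d,dp)):
        Q=np.array([plane(c,f(*p),z) for p in P])
        print(name,n,Q.mean(0)[:2],[ (round(float(np.linalg.norm(Q[i]-Q[i-1])),3),round(float(np.degrees(np.arctan2(*(Q[i]-Q[i-1])[1::-1]))),1)) for i in range(len(Q))])
quad("seat",[(323,298),(441,320),(403,437),(281,412)],[(425,238),(355,197),(287,245),(359,289)],.022)
quad("a",[(607,168),(766,170),(768,310),(604,308)],[(100,110),(193,155),(119,213),(25,174)],.076)
quad("b",[(612,372),(780,372),(787,532),(614,530)],[(185,25),(280,55),(214,117),(123,80)],.076)
quad("box",[(95,8),(220,50),(150,152),(18,105)],[(445,403),(538,480),(435,547),(342,463)],.045)
for n,a,b in(("pivot",(207,275),(455,232)),("grip top",(130,165),(484,263)),("bluemark",(90,45),(451,509)),("led",(141,140),(445,406)),("ahandle",(688,215),(110,140)),("bhandle",(701,425),(203,52)),("ramekin",(330,85),(270,390))):
    print(n,*tri(S,s(*a),D,d(*b)))
E
```

```text
seat scene [ 0.6108 -0.0522] [(0.106, -172.2), (0.092, 98.4), (0.107, 7.8), (0.092, -82.3)]
seat side [ 0.6011 -0.0632] [(0.103, 8.4), (0.091, 96.8), (0.104, -172.3), (0.093, -82.8)]
a scene [0.4517 0.1425] [(0.131, -160.8), (0.12, 110.3), (0.131, 18.3), (0.118, -69.6)]
a side [0.4461 0.1335] [(0.126, 18.3), (0.121, -76.7), (0.115, -166.4), (0.111, 108.9)]
b scene [0.6243 0.2103] [(0.129, -159.4), (0.119, 111.3), (0.13, 19.5), (0.116, -69.4)]
b side [0.6171 0.203 ] [(0.122, 19.6), (0.116, -67.6), (0.132, -161.2), (0.114, 107.2)]
box scene [ 0.4384 -0.3386] [(0.117, 176.5), (0.117, 87.5), (0.117, -1.7), (0.12, -92.7)]
box side [ 0.4343 -0.3482] [(0.118, -1.8), (0.114, -91.3), (0.119, 179.0), (0.116, 88.6)]
pivot [ 0.6229 -0.167   0.0918] 0.003921768574502412
grip top [ 0.5775 -0.2458  0.1314] 0.0016934289655074427
bluemark [ 0.4139 -0.3811  0.0418] 0.0020047311386857452
led [ 0.4917 -0.2942  0.0448] 0.0023035720273597788
ahandle [0.4502 0.1403 0.0983] 0.004049551273811379
bhandle [0.6194 0.2067 0.0953] 0.006151089577483171
ramekin [ 0.3853 -0.1811  0.0433] 0.004396386573164491
```

```bash
python3 -m pendant '[[[1.8,-3.5,0.3],-0.089],[[1.8,-3.5,0.3],-0.089],[[1.8,-3.5,0.3],-0.089],[[1.8,-3.5,0.3],-0.089],[[1.8,-3.5,0.3],-0.089],[[1.8,-3.5,0.3],-0.089],[[1.8,-3.5,0.3],-0.089],[[1.8,-3.5,0.3],-0.089],[[1.8,-3.5,0.3],-0.089],[[1.8,-3.5,0.3],-0.089],[[1.8,-3.5,0.3],-0.089],[[1.8,-3.5,0.3],-0.089],[[1.8,-3.5,0],-0.089],[[1.8,-3.5,0],-0.089],[[1.8,-3.5,0],-0.089],[[1.8,-3.5,0],-0.089],[[1.8,-3.5,0],-0.089],[[1.8,-3.5,0],-0.089],[[1.8,-3.5,0],-0.089],[[0,0,0],-0.089]]' 0.6 20
python3 - <<'E'
from h import *
c=ctrl.camera("wrist");np.savez("w1",**c);cv2.imwrite("pics/w1.png",c["color"][:,:,::-1])
E
```

```text
time_s: 1.92
ee_pos: [0.5141, -0.1471, 0.2403]
eef_rot: [-3.141, 0.001, 1.038]
force: [-0.3, 0.9, -0.6]
grip_width: 0.056
grip_force: 0.0
```

View pics/w1.png

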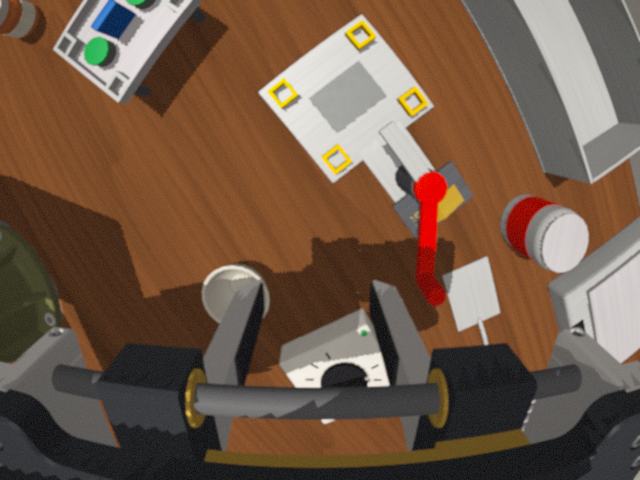

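The wrist view shows the sockets at (360,35), (284,93), (413,101) and (337,159). The latch hub is at (430,186), the pin top at (436,296) and the can top at (558,243).

Run:
```python
from h import *
np.set_printoptions(precision=4,suppress=True)
c=dict(np.load("w1.npz"))
Q=np.array([wplane(c,p,.022)[:2] for p in[(360,35),(413,101),(337,159),(284,93)]])
print(Q.mean(0));
for i in range(4):
    e=Q[i]-Q[i-1];print(np.linalg.norm(e),np.degrees(np.arctan2(e[1],e[0])))
print("pivot",wplane(c,(430,186),.1),"pin",wplane(c,(436,296),.135),"can",wplane(c,(558,243),.1),"ram",wplane(c,(235,290),.045))
print("ahandle",wplane(c,(113,15),.106))
```

```text
[ 0.6078 -0.0563]
0.10304503630511062 8.533332611976466
0.09096052215132151 -81.37849034883546
0.10453581839258011 -171.74681174762307
0.09045936207882747 97.6785159466932
pivot [ 0.6227 -0.1631  0.1   ] pin [ 0.5794 -0.2432  0.135 ] can [ 0.7271 -0.2866  0.1   ] ram [ 0.393  -0.1733  0.045 ]
ahandle [0.459  0.1302 0.106 ]
```

```bash
python3 -m pendant '[[[2.1,-3.3,0],0],[[2.1,-3.3,0],0],[[2.2,-3.3,0],0],[[0,0,-3.5],0],[[0,0,-3.5],0],[[0,0,-3.5],0],[[0,0,-3.4],0],[[0,0,0],0],[[0,0,0],0]]' 0.6 20;python3 -m pendant '[[[0,0,0],0],[[0,0,0],0],[[0,0,0],0],[[0,0,0],0],[[0,0,0],0],[[0,0,0],0]]' 0 20
```

```text
time_s: 2.72
ee_pos: [0.5764, -0.2404, 0.1022]
eef_rot: [-3.139, 0.0, 1.048]
force: [0.0, 0.1, 1.1]
grip_width: 0.0566
grip_force: 0.0
time_s: 3.22
ee_pos: [0.5774, -0.2417, 0.1032]
eef_rot: [3.139, 0.0, 1.046]
force: [7.4, -5.2, -0.3]
grip_width: 0.0199
grip_force: 4.5
```

```bash
python3 -m pendant '[[[0,0,0],0],[[0,0,0],0],[[0,0,0],0]]' 0 20
```

```text
time_s: 3.47
ee_pos: [0.5777, -0.2419, 0.1032]
eef_rot: [3.138, -0.0, 1.046]
force: [6.1, -3.4, 0.7]
grip_width: 0.0172
grip_force: 20.0
```

```bash
python3 -m pendant '[[[0.8,-0.42,0.1],0.1],[[0.83,-0.34,0.17],0.1],[[0.86,-0.25,0.2],0.1],[[0.88,-0.16,0.2],0.1],[[0.9,-0.07,0.2],0.1],[[0.9,0.02,0.13],0.1],[[0,0,0],0]]' 0 20
```

```text
time_s: 4.05
ee_pos: [0.6273, -0.254, 0.1118]
eef_rot: [-3.136, -0.0, 1.652]
force: [-4.3, -2.6, 3.9]
grip_width: 0.0176
grip_force: 20.0
```

```bash
python3 -m pendant '[[[0.89,0.11,0],0.1],[[0.88,0.19,-0.1],0.1],[[0.86,0.28,-0.1],0.1],[[0.82,0.37,-0.1],0.1],[[0.78,0.45,-0.1],0.1],[[0.73,0.52,-0.1],0.1],[[0.68,0.59,-0.1],0.1],[[0.3,0.3,0],0.05],[[0,0,0],0],[[0,0,0],0]]' 0 20
```

```text
time_s: 4.88
ee_pos: [0.6871, -0.2257, 0.1066]
eef_rot: [-3.14, -0.002, 2.396]
force: [-9.1, -2.1, 3.3]
grip_width: 0.0176
grip_force: 20.0
```

```bash
python3 -m pendant '[[[0,0,0],0],[[0,0,0],0],[[0,0,0],0],[[0,0,2],0],[[0,0,4],0],[[0,0,4],0],[[0,0,4],0],[[-2.1,3.25,0],0.1],[[-2.1,3.25,0],0.1],[[-2.1,3.25,0],0.1],[[-2.1,3.25,0],0.1],[[-2.1,3.25,0],0.1],[[-2.1,3.25,0],0.1],[[-2.1,3.25,0],0.1],[[-2.1,3.25,0],0.1],[[-2.1,3.25,0],0.1],[[-2.1,3.25,0],0.1],[[-2.1,3.25,0],0.07],[[0,0,0],0],[[0,0,0],0]]' 0.5 20
python3 - <<'E'
from h import *
c=ctrl.camera("wrist");np.savez("w2",**c);cv2.imwrite("pics/w2.png",c["color"][:,:,::-1])
E
```

```text
time_s: 6.55
ee_pos: [0.4563, 0.1336, 0.247]
eef_rot: [-3.142, 0.001, -2.814]
force: [-0.4, -0.4, -0.2]
grip_width: 0.047
grip_force: 0.0
```

View pics/w2.png

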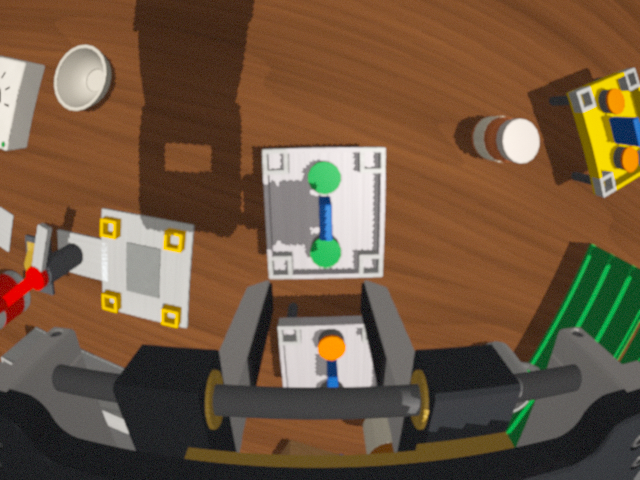

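The wrist view over frame a shows rim corners at (263,149), (385,147), (383,277) and (268,278), with its handle top around (326,218). The seat sockets are at (110,228), (174,240), (171,317) and (111,302), and the latch is swung clear.

Run:
```python
from h import *
np.set_printoptions(precision=4,suppress=True)
c=dict(np.load("w2.npz"))
def q(P,z):
    Q=np.array([wplane(c,p,z)[:2] for p in P]);print(Q.mean(0))
    for i in range(4):
        e=Q[i]-Q[i-1];print("  ",np.linalg.norm(e).round(4),np.degrees(np.arctan2(e[1],e[0])).round(1))
q([(263,149),(385,147),(383,277),(268,278)],.076)
q([(110,228),(174,240),(171,317),(111,302)],.022)
print(wplane(c,(326,198),.106),wplane(c,(326,238),.106))
print(wproj(c,ctrl.get_obs()["ee_pos"]))
g=cv2.cvtColor(c["color"],cv2.COLOR_RGB2HSV);m=cv2.inRange(g,(105,150,120),(125,255,255));n,l,s,ce=cv2.connectedComponentsWithStats(m)
print(s,ce)
```

```text
[0.4496 0.1408]
   0.1299 -161.0
   0.1149 109.9
   0.1314 20.4
   0.1181 -70.8
[ 0.6054 -0.052 ]
   0.1054 -172.0
   0.0904 98.7
   0.1065 8.3
   0.091 -82.0
[0.4286 0.1337 0.106 ] [0.4631 0.1456 0.106 ]
[313.0386 294.7636]
[[     0      0    640    480 306593]
 [   633    118      7     28    128]
 [   320    203     13     37    371]
 [   327    376     12     12    108]] [[319.3561 239.5181]
 [636.6875 129.25  ]
 [325.3154 221.0755]
 [332.1111 381.9352]]
```

```bash
python3 -m pendant '[[[-0.7,0.7,-2],0.014],[[0,0,-4],0],[[0,0,-4],0],[[0,0,-4],0],[[0,0,-2],0],[[0,0,-1],0],[[0,0,0],0],[[0,0,0],0]]' 0.5 20; python3 -m pendant '[[[0,0,0],0],[[0,0,0],0],[[0,0,0],0],[[0,0,0],0],[[0,0,0],0],[[0,0,0],0],[[0,0,0],0]]' 0 40
```

```text
time_s: 7.27
ee_pos: [0.4508, 0.1388, 0.0772]
eef_rot: [-3.141, 0.001, -2.805]
force: [0.5, -0.5, 1.7]
grip_width: 0.0472
grip_force: 0.0
time_s: 7.85
ee_pos: [0.45, 0.1392, 0.0766]
eef_rot: [-3.141, 0.0, -2.803]
force: [-0.8, -1.7, 2.9]
grip_width: 0.0119
grip_force: 40.0
```

```bash
python3 -m pendant '[[[0,0,2],0],[[0,0,4],0],[[0,0,4],0],[[2.24,-2.76,0],-0.028],[[2.24,-2.76,0],-0.028],[[2.24,-2.76,0],-0.028],[[2.24,-2.76,0],-0.028],[[2.24,-2.76,0],-0.028],[[2.24,-2.76,0],-0.028],[[2.24,-2.76,0],-0.027],[[0,0,-3],0],[[0,0,-2],0],[[0,0,0],0],[[0,0,0],0],[[0,0,0],0]]' 0 40
python3 - <<'E'
from h import *
for n in("wrist","scene","side"):
    c=ctrl.camera(n);np.savez(n+"3",**c);cv2.imwrite(f"pics/{n}3.png",c["color"][:,:,::-1])
a=cv2.imread("pics/scene3.png")[200:325,205:345];b=cv2.imread("pics/side3.png")[175:300,290:430]
cv2.imwrite("pics/c3.png",np.vstack([cv2.resize(x,None,fx=2.4*0+560/140,fy=4,interpolation=2)[:,:560] for x in(a,)]));cv2.imwrite("pics/c4.png",cv2.resize(b,None,fx=4,fy=4,interpolation=2))
E
```

```text
time_s: 9.1
ee_pos: [0.6071, -0.0538, 0.1278]
eef_rot: [-3.141, 0.001, -2.998]
force: [-1.1, 0.6, -4.0]
grip_width: 0.0117
grip_force: 40.0
```

View pics/c3.png

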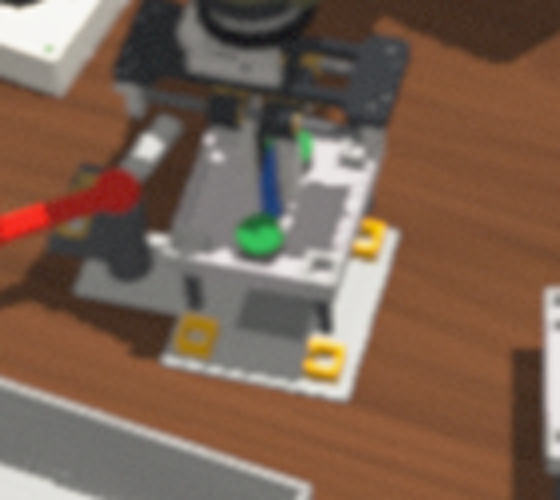

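View pics/c4.png

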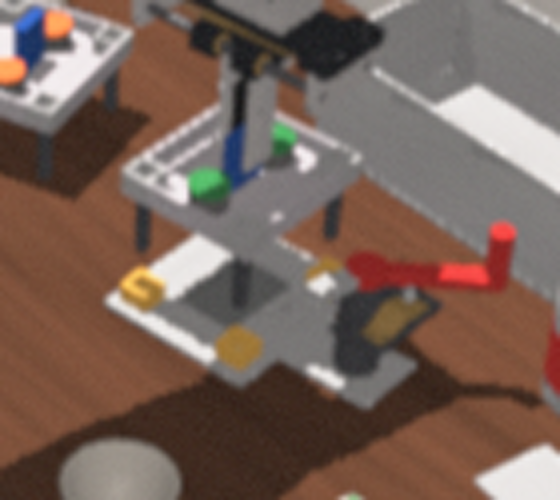

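Scene crop leg tips are at (195,307) and (325,331), with sockets at (198,337) and (325,359). Side crop tips are at (143,250), (241,308) and (332,238), with sockets at (143,288), (240,347) and (325,269).

Run:
```python
from h import *
np.set_printoptions(precision=4,suppress=True)
S=dict(np.load("scene3.npz"));D=dict(np.load("side3.npz"))
s=lambda p:(205+p[0]/4,200+p[1]/4);d=lambda p:(290+p[0]/4,175+p[1]/4)
for c,f,P in((S,s,[((195,307),(198,337)),((325,331),(325,359))]),(D,d,[((143,250),(143,288)),((241,308),(240,347)),((332,238),(325,269))])):
    for t,k in P:
        a=plane(c,f(t),.0525);b=plane(c,f(k),.022);print(a[:2],b[:2],"socket-tip",(b-a)[:2]*1000)
```

```text
[ 0.6677 -0.0892] [ 0.6716 -0.088 ] socket-tip [3.9624 1.2506]
[0.6535 0.001 ] [0.6564 0.0007] socket-tip [ 2.8606 -0.2469]
[ 0.5469 -0.0197] [ 0.5431 -0.0257] socket-tip [-3.8041 -5.987 ]
[ 0.5593 -0.1122] [ 0.5551 -0.1184] socket-tip [-4.2552 -6.2319]
[ 0.6652 -0.0959] [ 0.6636 -0.0936] socket-tip [-1.6035  2.2449]
```

```bash
python3 -m pendant '[[[0,-0.1,-1.5],0],[[0,0,-1],0],[[0,0,0],0],[[0,0,-0.4],0],[[0,0,-0.4],0],[[0,0,0],0]]' 0 40
```

```text
time_s: 9.75
ee_pos: [0.6066, -0.0549, 0.0931]
eef_rot: [3.141, -0.0, -2.998]
force: [-0.2, -0.6, -5.1]
grip_width: 0.0118
grip_force: 40.0
```

```bash
python3 -m pendant '[[[0,0,-0.35],0],[[0,0,-0.35],0],[[0,0,-0.35],0],[[0,0,0],0],[[0,0,0],0]]' 0 40
```

```text
time_s: 10.17
ee_pos: [0.6067, -0.055, 0.0829]
eef_rot: [-3.142, 0.0, -2.998]
force: [-0.0, 0.3, -4.1]
grip_width: 0.0118
grip_force: 40.0
```

```bash
python3 -m pendant '[[[0,0,-0.15],0],[[0,0,-0.15],0],[[0,0,0],0],[[0,0,0],0]]' 0 40
```

```text
time_s: 10.5
ee_pos: [0.6071, -0.0551, 0.0824]
eef_rot: [-3.141, 0.002, -2.998]
force: [-8.9, 2.2, 19.7]
grip_width: 0.0117
grip_force: 40.0
```

```bash
python3 -m pendant '[[[0,0,0.2],0],[[0,0,0],0],[[0,0,0],0],[[0,0,2],0],[[0,0,4],0],[[0,0,4],0],[[0,0,4],0],[[0,0,4],0],[[0.2,3.7,0],0.028],[[0.2,3.7,0],0.028],[[0.2,3.7,0],0.028],[[0.2,3.7,0],0.028],[[0.2,3.7,0],0.028],[[0.2,3.7,0],0.028],[[0.2,3.7,0],0.028],[[0,0,0],0],[[0,0,0],0]]' 0.5 40
python3 - <<'E'
from h import *
c=ctrl.camera("wrist");np.savez("w4",**c);cv2.imwrite("pics/w4.png",c["color"][:,:,::-1])
S=ctrl.camera("scene");D=ctrl.camera("side");print("bottle",tri(S,(400,318),D,(299,131)),plane(S,(396,356),0))
E
```

```text
time_s: 11.92
ee_pos: [0.6205, 0.2057, 0.2612]
eef_rot: [-3.142, -0.001, -2.8]
force: [0.6, 0.2, -0.2]
grip_width: 0.0472
grip_force: 0.0
bottle (array([0.7265114 , 0.32854772, 0.1846604 ]), np.float64(0.0008815171802543701)) [7.27066557e-01 3.36931292e-01 2.22044605e-16]
```

View pics/w4.png

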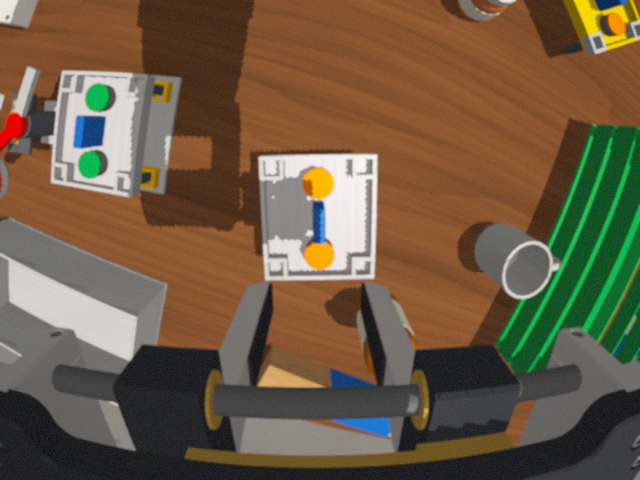

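The wrist view shows frame b's rim corners at (258,155), (377,154), (376,278) and (265,279). The bottle is clear of the gripper body.

Run:
```python
from h import *
np.set_printoptions(precision=4,suppress=True)
c=dict(np.load("w4.npz"))
def q(P,z):
    Q=np.array([wplane(c,p,z)[:2] for p in P]);print(Q.mean(0))
    for i in range(4):
        e=Q[i]-Q[i-1];print("  ",np.linalg.norm(e).round(4),np.degrees(np.arctan2(e[1],e[0])).round(1))
q([(258,155),(377,154),(376,278),(265,279)],.076)
q([(62,70),(152,74),(132,196),(51,183)],.082)
```

```text
[0.6218 0.2098]
   0.1305 -159.3
   0.1168 110.1
   0.1306 21.5
   0.1186 -69.9
[ 0.6064 -0.0524]
   0.1314 -171.6
   0.1211 98.2
   0.1295 6.1
   0.116 -80.8
```

```bash
python3 -m pendant '[[[0.1,0.35,-3],0.012],[[0,0,-4],0],[[0,0,-4],0],[[0,0,-4],0],[[0,0,-2.5],0],[[0,0,-0.95],0],[[0,0,0],0],[[0,0,0],0]]' 0.5 20; python3 -m pendant '[[[0,0,0],0],[[0,0,0],0],[[0,0,0],0],[[0,0,0],0],[[0,0,0],0],[[0,0,0],0],[[0,0,0],0]]' 0 40
```

```text
time_s: 12.73
ee_pos: [0.6225, 0.207, 0.079]
eef_rot: [-3.141, 0.002, -2.791]
force: [-0.2, -0.2, 0.9]
grip_width: 0.0471
grip_force: 0.0
time_s: 13.32
ee_pos: [0.6218, 0.2075, 0.0777]
eef_rot: [-3.142, 0.0, -2.79]
force: [-0.9, 0.5, 1.2]
grip_width: 0.0116
grip_force: 40.0
```

```bash
python3 -m pendant '[[[0,0,2],0],[[0,0,4],0],[[0,0,4],0],[[0,0,2],0],[[-0.22,-3.75,0],-0.03],[[-0.22,-3.75,0],-0.03],[[-0.22,-3.75,0],-0.03],[[-0.22,-3.75,0],-0.03],[[-0.22,-3.75,0],-0.03],[[-0.22,-3.75,0],-0.03],[[-0.22,-3.75,0],-0.028],[[0,0,-2],0],[[0,0,0],0],[[0,0,0],0],[[0,0,0],0]]' 0 40
python3 - <<'E'
from h import *
for n in("scene","side"):
    c=ctrl.camera(n);np.savez(n+"5",**c);cv2.imwrite(f"pics/{n}5.png",c["color"][:,:,::-1])
a=cv2.imread("pics/scene5.png")[190:315,215:345];b=cv2.imread("pics/side5.png")[165:290,300:430]
cv2.imwrite("pics/c5.png",cv2.resize(np.hstack([a,b]),None,fx=3,fy=3,interpolation=2))
E
```

```text
time_s: 14.57
ee_pos: [0.6064, -0.054, 0.1778]
eef_rot: [3.141, -0.0, -2.997]
force: [0.3, -0.2, -3.3]
grip_width: 0.0119
grip_force: 40.0
```

View pics/c5.png

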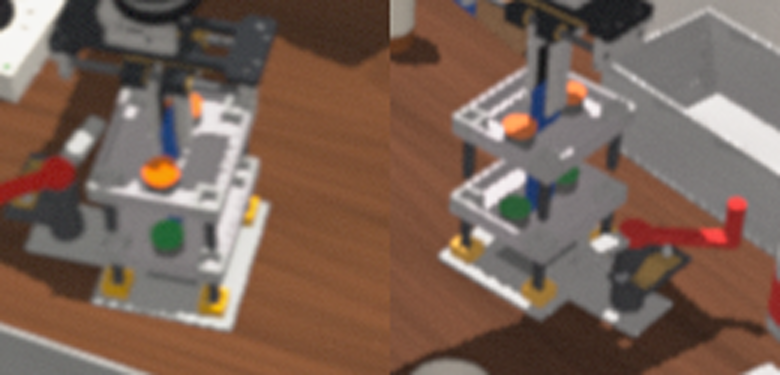

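Frame b is squarely above frame a, with its legs over the sockets in both views. Lowering it now.

```bash
python3 -m pendant '[[[0,-0.1,-1],0],[[0,0,-0.6],0],[[0,0,0],0],[[0,0,-0.35],0],[[0,0,-0.35],0],[[0,0,0],0],[[0,0,0],0]]' 0 40
```

```text
time_s: 15.25
ee_pos: [0.6063, -0.056, 0.1543]
eef_rot: [3.142, -0.0, -2.998]
force: [0.5, 1.1, -3.2]
grip_width: 0.0114
grip_force: 40.0
```

```bash
python3 -m pendant '[[[0,0,-0.35],0],[[0,0,-0.35],0],[[0,0,-0.35],0],[[0,0,-0.15],0],[[0,0,0],0],[[0,0,0],0]]' 0 40
```

```text
time_s: 15.75
ee_pos: [0.6065, -0.056, 0.1433]
eef_rot: [-3.141, 0.001, -2.998]
force: [-1.8, 1.4, 5.1]
grip_width: 0.0116
grip_force: 40.0
```

```bash
python3 -m pendant '[[[0,0,0],0],[[0,0,0],0],[[0,0,0],0],[[0,0,2],0],[[0,0,4],0],[[0,0,4],0],[[0,0,2],0],[[1.6,-3.4,0],-0.111],[[1.6,-3.4,0],-0.111],[[1.6,-3.4,0],-0.111],[[1.6,-3.4,0],-0.111],[[1.6,-3.4,0],-0.111],[[0,0,0],-0.111],[[0,0,0],-0.111],[[0,0,0],-0.111],[[0,0,0],0],[[0,0,0],0]]' 0.5 40
python3 - <<'E'
from h import *
c=ctrl.camera("wrist");np.savez("w6",**c);cv2.imwrite("pics/w6.png",c["color"][:,:,::-1])
E
```

```text
time_s: 17.17
ee_pos: [0.6863, -0.226, 0.2623]
eef_rot: [-3.142, -0.0, 2.4]
force: [0.2, -0.5, -0.4]
grip_width: 0.0464
grip_force: 0.0
```

View pics/w6.png

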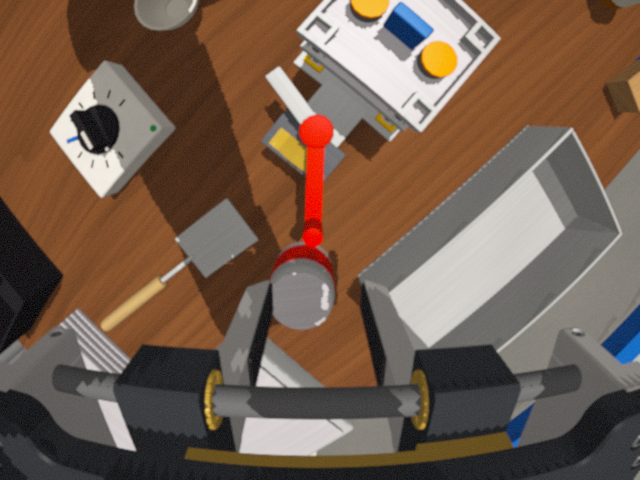

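The view shows the stack flush, the latch still open with the pin top at (313,237), and the dial knob at (97,128) with the blue mark at (72,140).

```bash
python3 - <<'E'
from h import *
np.set_printoptions(precision=4,suppress=True)
c=dict(np.load("w6.npz"));print("pin",wplane(c,(313,237),.139),"hub",wplane(c,(316,131),.1),"can",wplane(c,(302,297),.1))
P=[(109,62),(175,128),(104,196),(51,130)]
Q=np.array([wplane(c,p,.045)[:2] for p in P]);print("box",Q,Q.mean(0));print("blue",wplane(c,(72,140),.045),"led",wplane(c,(153,128),.045))
a=cv2.resize(c["color"][50:205,40:185,::-1],None,fx=4,fy=4,interpolation=2);cv2.imwrite("pics/c6.png",a)
E
python3 -m pendant '[[[0,0,-4],0],[[0,0,-4],0],[[0,0,-4],0],[[0,0,-2.5],0],[[0,0,-1],0],[[0,0,0],0],[[0,0,0],0]]' 0.5 20; python3 -m pendant '[[[0,0,0],0],[[0,0,0],0],[[0,0,0],0],[[0,0,0],0],[[0,0,0],0],[[0,0,0],0],[[0,0,0],0]]' 0 20
```

```text
pin [ 0.6875 -0.2289  0.139 ] hub [ 0.6237 -0.1671  0.1   ] can [ 0.7346 -0.2879  0.1   ]
box [[ 0.3894 -0.2794]
 [ 0.5118 -0.2754]
 [ 0.4973 -0.3995]
 [ 0.3785 -0.3967]] [ 0.4443 -0.3378]
blue [ 0.4147 -0.3822  0.045 ] led [ 0.4918 -0.294   0.045 ]
time_s: 17.8
ee_pos: [0.6869, -0.2262, 0.1091]
eef_rot: [3.141, 0.002, 2.398]
force: [-0.3, 0.0, 0.2]
grip_width: 0.0473
grip_force: 0.0
time_s: 18.38
ee_pos: [0.6862, -0.227, 0.1081]
eef_rot: [-3.141, 0.001, 2.396]
force: [-1.9, -4.9, 2.1]
grip_width: 0.0178
grip_force: 20.0
```

View pics/c6.png

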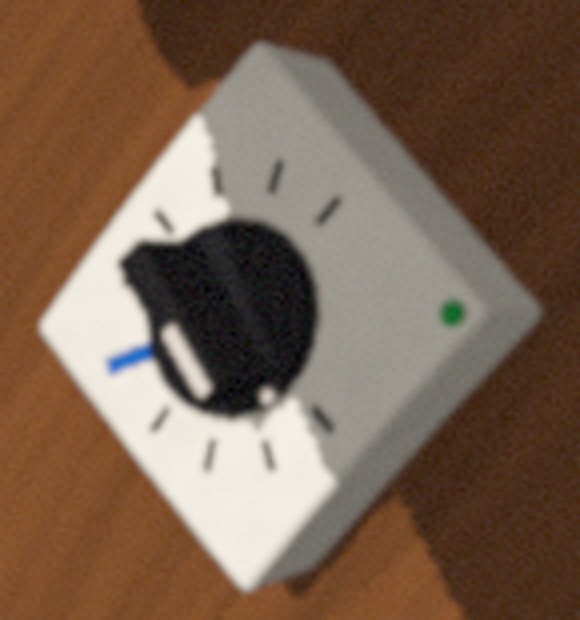

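```bash
python3 -m pendant '[[[-0.67,-0.6,0.05],-0.1],[[-0.72,-0.53,0.1],-0.1],[[-0.77,-0.46,0.1],-0.1],[[-0.82,-0.38,0.1],-0.1],[[-0.85,-0.3,0.1],-0.1],[[-0.87,-0.21,0.1],-0.1],[[-0.89,-0.12,0.05],-0.1],[[0,0,0],0]]' 0 20; python3 -m pendant '[[[-0.9,-0.03,-0.1],-0.1],[[-0.9,0.06,-0.2],-0.1],[[-0.89,0.15,-0.2],-0.1],[[-0.87,0.23,-0.2],-0.1],[[-0.84,0.32,-0.2],-0.1],[[-0.8,0.4,-0.15],-0.1],[[-0.31,0.18,0],-0.04],[[0,0,0],0],[[0,0,0],0]]' 0 20
```

```text
time_s: 19.05
ee_pos: [0.6299, -0.2535, 0.1145]
eef_rot: [3.14, 0.002, 1.689]
force: [1.2, -7.9, 1.3]
grip_width: 0.0179
grip_force: 20.0
time_s: 19.8
ee_pos: [0.5766, -0.2407, 0.1048]
eef_rot: [3.135, 0.001, 1.056]
force: [6.6, -10.4, 3.7]
grip_width: 0.0173
grip_force: 20.0
```

```bash
python3 -m pendant '[[[0,0,0],0],[[0,0,0],0],[[0,0,0],0],[[0,0,2],0],[[0,0,4],0],[[0,0,4],0],[[0,0,2],0],[[-3.4,-2.5,0],0],[[-3.4,-2.5,0],0],[[-3.4,-2.5,0],0],[[-3.4,-2.5,0],0],[[0,0,0],0],[[0,0,0],0]]' 0.5 20
python3 - <<'E'
from h import *
c=ctrl.camera("wrist");np.savez("w7",**c)
S=ctrl.camera("scene");np.savez("s7",**S)
a=c["color"][100:400,150:550,::-1];b=cv2.resize(S["color"][185:310,190:310,::-1],None,fx=3.33,fy=3.33,interpolation=2)
cv2.imwrite("pics/w7.png",np.hstack([cv2.resize(a,(560,420)),cv2.resize(b,(240,250)).repeat(1,0) if 0 else cv2.copyMakeBorder(cv2.resize(b,(240,250)),0,170,0,0,0)]))
E
```

```text
time_s: 20.88
ee_pos: [0.4398, -0.3386, 0.2233]
eef_rot: [3.141, -0.0, 1.054]
force: [0.5, 0.4, 0.4]
grip_width: 0.0471
grip_force: 0.0
```

View pics/w7.png

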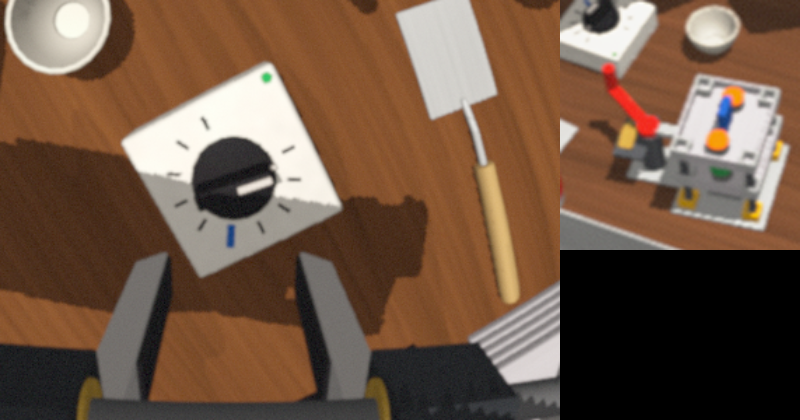

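The wrist view shows the dial's marks, with blue at crop (230,236) and the pointer's white line from about (238,190) to (272,181). The scene inset shows the latch over the bottom frame. Next I'll compute the dial geometry.

Run:
```python
from h import *
np.set_printoptions(precision=4,suppress=True)
c=dict(np.load("w7.npz"))
f=lambda p:(150+p[0]/1.4,100+p[1]/1.4)
M=np.array([wplane(c,f(p),.045)[:2] for p in[(288,149),(294,180),(284,208),(262,227),(230,236),(202,225),(180,204),(174,174),(182,145),(207,123)]])
x=np.linalg.lstsq(np.c_[2*M,np.ones(10)],(M**2).sum(1),rcond=None)[0];ctr=x[:2];print("axis",ctr)
an=np.degrees(np.unwrap(np.arctan2(*(M-ctr).T[::-1])));print(an);z0=(an+np.arange(10)*30).mean();print("zero dir",z0,"blue dir",z0-np.degrees(2.1))
Q=np.array([wplane(c,f(p),.045)[:2] for p in[(122,141),(270,62),(342,207),(201,277)]]);print("box",Q.mean(0))
for i in range(4):
    e=Q[i]-Q[i-1];print(np.linalg.norm(e),np.degrees(np.arctan2(e[1],e[0])))
w=np.zeros((480,640),np.uint8);g=c["color"].astype(int)
x0,y0=310,222;sub=g[y0:y0+22,x0:x0+42].min(2);ys,xs=np.where(sub>130);print(len(xs))
pts=np.c_[xs+x0,ys+y0].astype(float);n,l,s,ce=cv2.connectedComponentsWithStats((sub>130).astype(np.uint8));print(s[1:],ce[1:])
for p in((320,235.7),(344.3,229.3),f((197,187)),f((278,170))):
    for z in(.0855,.055): print(p,z,wplane(c,p,z)[:2], "ang",np.degrees(np.arctan2(*(wplane(c,p,z)[:2]-ctr)[::-1])),np.linalg.norm(wplane(c,p,z)[:2]-ctr))
for i in range(162-8,0,0) if 0 else []:pass
print((g[218:248,288:354].mean(2)/26).astype(int).astype(str).tolist() and "\n".join("".join("0123456789"[min(9,v)] for v in r) for r in (g[210:262,282:354].mean(2)/26).astype(int)))
```

```text
axis [ 0.4375 -0.3449]
[  -0.9222  -31.8442  -61.4994  -90.5435 -123.1002 -152.5505 -182.7495
 -213.2531 -242.7431 -274.266 ]
zero dir -2.347159947330602 blue dir -122.66829692480349
box [ 0.4386 -0.343 ]
0.11807233752502622 87.78990025355421
0.1172571174049935 -1.8520115830544557
0.11716933721709938 -91.77219229920611
0.11816170651342862 178.5847881279875
282
[[ 34   0   8  22 123]
 [  9   4  26  13 159]] [[38.561  11.748 ]
 [21.5975 10.3459]]
(320, 235.7) 0.0855 [ 0.441  -0.3441] ang 13.021051691065157 0.003575186234333555
(320, 235.7) 0.055 [ 0.437  -0.3518] ang -94.41213084731605 0.006939431322779445
(344.3, 229.3) 0.0855 [ 0.4626 -0.3496] ang -10.560558347035844 0.02551010694961679
(344.3, 229.3) 0.055 [ 0.4607 -0.3578] ang -29.191581284377243 0.0265041801814665
(290.7142857142857, 233.57142857142858) 0.0855 [ 0.4194 -0.3296] ang 139.75399586766733 0.023759517857941576
(290.7142857142857, 233.57142857142858) 0.055 [ 0.4133 -0.3359] ang 159.57240246574816 0.025857655721302292
(348.57142857142856, 221.42857142857144) 0.0855 [ 0.4693 -0.3451] ang -0.4077598366837568 0.0317827074937
[... 3209 characters left out ...]
1010001110100000001123445555555555555555565
565665565566666655544322110001000010110101001112334555555555555555555555
555555656666655656655443211101111000000101111233455555555555555555555556
665656555565555556665554433222211111111122333445555555555555555555555555
656555665665544556665655554443333322233344445555555555555555555555556565
555565566565533455665565555555544444444555555556655555555555555555555565
556655556655423455556566555555555555555555555665655444555555555555555555
555565556554324555555666566565555555555555566666555433455555555555556565
555555655543235565556555555555544445555555556656655532355555555555555666
565556555542245556565555565555443334555565555555555543345555555555655555
```

The pointer is at about -14° in the world, roughly 0.2 on the dial, and the blue mark is at -122°. I'll align across the bar (closing line at 76°) and descend.

```bash
python3 -m pendant '[[[-0.2,-0.55,0],0.123],[[0,0,0],0.123],[[0,0,0],0.123],[[0,0,0],0.123],[[0,0,0],0.123],[[0,0,0],0.123],[[0,0,0],0.123],[[0,0,0],0.123],[[0,0,0],0.123],[[0,0,0],0.123],[[0,0,0],0.123],[[0,0,0],0.123],[[0,0,0],0.123],[[0,0,0],0.123],[[0,0,0],0.123],[[0,0,-4],0],[[0,0,-4],0],[[0,0,-3],0],[[0,0,0],0],[[0,0,0],0]]' 0.5 20; python3 -m pendant '[[[0,0,-2.5],0],[[0,0,-2],0],[[0,0,-0.8],0],[[0,0,0],0],[[0,0,0],0],[[0,0,0],0]]' 0.5 20
```

```text
time_s: 22.65
ee_pos: [0.4397, -0.3422, 0.1127]
eef_rot: [3.14, -0.002, 2.903]
force: [-1.0, -0.4, 0.7]
grip_width: 0.0471
grip_force: 0.0
time_s: 23.15
ee_pos: [0.44, -0.3437, 0.062]
eef_rot: [-3.14, 0.002, 2.902]
force: [1.2, 1.4, -0.1]
grip_width: 0.047
grip_force: 0.0
```

```bash
python3 -m pendant '[[[0,0,0],0],[[0,0,0],0],[[0,0,0],0],[[0,0,0],0],[[0,0,0],0],[[0,0,0],0],[[0,0,0],0]]' 0 20
```

```text
time_s: 23.73
ee_pos: [0.4384, -0.3449, 0.0601]
eef_rot: [-3.138, 0.0, 2.902]
force: [-5.5, -12.0, -2.7]
grip_width: 0.0119
grip_force: 20.0
```

```bash
python3 -m pendant '[[[0,-0.1,0],-0.12],[[0,0,0],-0.12],[[0,0,0],-0.12],[[0,0,0],-0.12],[[0,0,0],-0.12],[[0,0,0],-0.12],[[0,0,0],-0.12],[[0,0,0],-0.12],[[0,0,0],-0.12],[[0,0,0],-0.12],[[0,0,0],-0.12],[[0,0,0],-0.12],[[0,0,0],-0.12],[[0,0,0],-0.12],[[0,0,0],-0.12],[[0,0,0],-0.092],[[0,0,0],0],[[0,0,0],0]]' 0 20
```

```text
time_s: 25.23
ee_pos: [0.4363, -0.3458, 0.06]
eef_rot: [-3.138, 0.004, 1.009]
force: [-23.4, -10.8, 8.3]
grip_width: 0.0122
grip_force: 20.0
```

```bash
python3 -m pendant '[[[-0.25,-0.1,0],0],[[0,0,0],0],[[0,0,0],0]]' 0 20;  python3 -m pendant '[[[0,0,0],0],[[0,0,0],0],[[0,0,0],0],[[0,0,2],0],[[0,0,4],0],[[0,0,4],0],[[0,0,4],0],[[0,0,2.4],0],[[0,0,0],0],[[0,0,0],0]]' 0.5 20
python3 - <<'E'
from h import *
W=ctrl.camera("wrist");np.savez("w8",**W);S=ctrl.camera("scene");D=ctrl.camera("side")
a=cv2.resize(W["color"][120:320,215:415],(400,400),interpolation=2)
b=cv2.resize(S["color"][190:310,190:310],(400,300),interpolation=2) if 0 else cv2.resize(S["color"][195:315,195:315],(300,300),interpolation=2)
d=cv2.resize(D["color"][165:285,320:440],(300,300),interpolation=2)
im=np.zeros((600,700,3),np.uint8);im[:400,:400]=a;im[:300,400:]=b;im[300:,400:]=d
cv2.imwrite("pics/f.png",im[:,:,::-1])
E
```

```text
time_s: 25.48
ee_pos: [0.436, -0.3459, 0.0601]
eef_rot: [-3.142, 0.001, 1.01]
force: [-5.8, -6.3, 1.9]
grip_width: 0.0119
grip_force: 20.0
time_s: 26.32
ee_pos: [0.4369, -0.3451, 0.2248]
eef_rot: [3.139, 0.0, 1.01]
force: [-0.2, 1.2, 0.4]
grip_width: 0.0471
grip_force: 0.0
```

View pics/f.png

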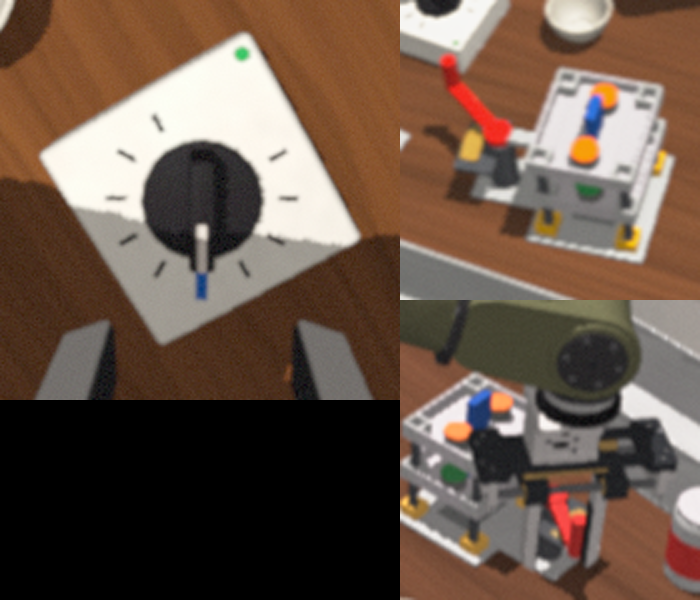

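The pointer lies on the blue mark, the frames are seated flush, and the pin is back at its original locked pixel (214,219). Robot clear, so I'm handing in.

```bash
python3 -c "
from station import ctrl
print(ctrl.hand_in())"
```

```text
the job is handed in; nothing more can be done
None
```

The job is handed in: I opened the latch, stacked the two frames that were there (green, then orange; I saw no white one), re-locked the latch and set the dial pointer on the blue mark, all in 26 s of robot time.

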